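# Rack the washed pan lids and cover the mate things

## Robot

A 6-joint arm with a two-finger parallel gripper is mounted at the origin on the work surface. World frame = base frame: x ahead of the robot, y to its left, z up, the work surface at z = 0. Lengths are in m, angles in rad, forces in N, time in s.
With the tool pointing down it reaches from about 0.375 to 0.925 m from the base axis. Payload 5.7 kg.
Tool frame: the origin (TCP) lies at the very end of the fingers, on their centre line; the grasp point (between the pads) lies 19 mm behind it; z points along the fingers, y is the direction in which the jaws open and shut (so a half turn about z gives the same grasp; the last joint's range is limited). The gripper opens to 88 mm and grips with 3 to 60 N. Pads are 20 mm wide; open, the fingers measure 115 mm over their backs; the gripper's body (75 mm by 178 mm) begins 61 mm behind the grasp point.
Start: joints at [1.186, 0.359, 1.51, -0, 1.272, -0.115], TCP at [0.16, 0.578, 0.223] pointing down, gripper open.
Joint ranges: [-2.97, 2.97], [-1.01, 2.36], [0.21, 2.38], [-0.96, 4.11], [0.2, 2.71], [-2.98, 2.98]. Speed limits (rad/s): [2.39, 2.39, 3.14, 3.14, 3.14, 3.14].

## Interface

Orientations are given as [roll, pitch, yaw] about the fixed x, y, z axes, in that order (R = Rz(yaw) Ry(pitch) Rx(roll)).
In Python, from workcell import * gives the robot as it stands. Calls block until the motion is done:
- move_pose(position, orientation): joint-space move of the TCP to a pose.
- servo_line(position, attitude=None, speed=0.15, f_stop=None): straight line of the TCP; attitude=None keeps the orientation; speed is the mean speed in m/s. With f_stop (N) it stops when the force on the tool has changed by that much, and returns True; else False.
- move_j(angles): joint-space move.
- gripper_to(opening): opening from 0.0 (shut) to 1.0 (fully open); the grip force is fixed at half the most; returns when the fingers have stopped.
- dwell(seconds).
- solve_ik(position, orientation): joint angles nearest the present ones, or None.
- read_camera(name): name is "scene" or "top" or "wrist"; returns the picture (480x640x3 uint8, red, green, blue); there is no depth.
- calibration(name): a dict with "mtx" (3x3 intrinsics, pixels), "R" (3x3) and "t" (3): a world point X has camera coordinates R X + t. Camera axes: x right, y down, z forward; pixel columns grow to the right and rows downward; lengths in m; the calibration is good to about 2 mm. The wrist camera is an equidistant fisheye: a pixel r from the principal point sees the ray r / f radians off the axis. A picture is of the moment at which its call begins: read the wrist's pose just before it. calibration takes no time and is no camera call; for the wrist camera it gives the pose at the moment of the call.
A pose or a line that the arm cannot do raises PlanningError and nothing moves.
- job_done(): hands the job in, once; it reports no verdict.
Trained networks look in the newest picture that a camera, given by its name, has taken for a name from the list of things; names that differ only in an ending like _2 or _b are one class to them, and where a whole thing is asked for, a point or a joint stands for the part that bears it (a point fixed in the world has none). Each returns a list of dicts, best first, with "p" (0 to 1); they miss things now and then, are a little off and sometimes report something else, mostly with a low value. They report only what shows in the picture. A call takes as long as a camera call. They do not tell look-alikes from the thing itself.
- look_for(label, camera): "pixel" ([row, column] in pixels, amid what is visible of it).
Readings, each from a call of its own:
- get_clock(): time.
- get_joint_positions(): joint angles.
- get_dq(): joint speeds.
- get_tau(): joint torques, N m.
- get_tcp_pos(): TCP position.
- get_tool_rot(): TCP orientation.
- get_force(): force on the tool from outside, world axes, zero at the start.
- get_ft_torque(): the same for the moment, N m.
- get_width(): opening from 0.0 (shut) to 1.0 (fully open).
Only numpy, scipy, OpenCV 4.12 (cv2) and the standard library are available. Lean on these libraries where they do the work, as an engineer would, in place of code of your own. Each camera call takes 0.05 s, during which the arm holds its last target. There are 200 camera calls.

## Task

The washing-up by the mate shelf is done. Stand every stainless pan lid from the draining mat upright on its edge between the tines of the drying rack, put the tin lid on the canister, and gently set the glass lid on the sugar bowl, both seated and level. Leave the bowl and canister standing about where they are, and do not disturb the mate cup and the mug.

Things in the scene. Friction and masses are not known exactly. Their poses are not given: they have to be found in the camera images.
- rack: steel-wire drying rack on a white drip tray 290 x 190 mm, fixed. Origin: centre of the underside; x along the row of tines, away from the mat; y across; z up. Lids stand on two 6 mm wires along x at y = -38 and +38 mm, their axes 30 mm up. 11 pairs of upright tines at y = -50 and +50 mm (4 mm thick, tops 82 mm up), 22 mm apart from x = -110 to +110 mm.
- rack_gap_near (a point): centre of the first of the rack's 10 gaps (the one nearest the mat, rack x = -99 mm), 88 mm above the counter: about where a pan lid's centre lies when it stands in this gap. The gaps follow each other every 22 mm, 18 mm free between tines; a lid may lean up to about 20 degrees in its gap.
- rack_gap_far (a point): the same for the tenth gap, farthest from the mat (rack x = +99 mm). A standing lid's knob reaches over the gap beside it, so lids facing the same way need to be at least two gaps (44 mm) apart.
- pan_lid1: stainless pan lid, 132 mm across, 0.12 to 0.21 kg, flat on the grey mat, knob up (may be absent). Underside flat; 5 mm thick at the rim, 10 mm within 45 mm of the middle; upright black eight-sided knob in the middle, 26 mm across, top 34 mm above the underside. Origin: centre of the underside, which lies at 0 to 1 mm above the counter; z: the axis, towards the knob. Flats face x, y.
- pan_lid2: stainless pan lid, 132 mm across, 0.12 to 0.21 kg, flat on the grey mat, knob up (may be absent). Underside flat; 5 mm thick at the rim, 10 mm within 45 mm of the middle; upright black eight-sided knob in the middle, 26 mm across, top 34 mm above the underside. Origin: centre of the underside, which lies at 0 to 1 mm above the counter; z: the axis, towards the knob. Flats face x, y.
- pan_lid3: stainless pan lid, 132 mm across, 0.12 to 0.21 kg, flat on the grey mat, knob up (may be absent). Underside flat; 5 mm thick at the rim, 10 mm within 45 mm of the middle; upright black eight-sided knob in the middle, 26 mm across, top 34 mm above the underside. Origin: centre of the underside, which lies at 0 to 1 mm above the counter; z: the axis, towards the knob. Flats face x, y.
- pan_lid4: stainless pan lid, 132 mm across, 0.12 to 0.21 kg, flat on the grey mat, knob up (may be absent). Underside flat; 5 mm thick at the rim, 10 mm within 45 mm of the middle; upright black eight-sided knob in the middle, 26 mm across, top 34 mm above the underside. Origin: centre of the underside, which lies at 0 to 1 mm above the counter; z: the axis, towards the knob. Flats face x, y.
- pan_lid5: stainless pan lid, 132 mm across, 0.12 to 0.21 kg, flat on the grey mat, knob up (may be absent). Underside flat; 5 mm thick at the rim, 10 mm within 45 mm of the middle; upright black eight-sided knob in the middle, 26 mm across, top 34 mm above the underside. Origin: centre of the underside, which lies at 0 to 1 mm above the counter; z: the axis, towards the knob. Flats face x, y.
- sugar_bowl: clear glass sugar bowl, 92 mm across and 65 mm tall, open, empty, 0.30 kg, standing loose on the counter. Origin: centre of its underside, z up.
- sugar_bowl_rim (a point): centre of the sugar bowl's mouth, at rim height (65 mm above its underside); inside the rim the mouth is 80 mm across.
- sugar_lid: the bowl's clear glass lid, 0.09 to 0.14 kg, 40 mm tall: below a plug 68 mm across, 8 mm high; on it a 6 mm plate 96 mm across; on top an eight-sided knob 24 mm across, gripped 18 to 40 mm above the underside. Origin: centre of the plug's underside, z towards the knob. Seated, the plate lies on the rim and the origin is 8 mm below the rim. Starts knob up on the mat.
- canister: plain round tin canister, 106 mm across and 105 mm tall, open, empty, 0.32 kg, standing loose on the counter. Origin: centre of its underside, z up.
- canister_rim (a point): centre of the canister's mouth, at rim height (105 mm above its underside); inside the rim the mouth is 98 mm across.
- canister_lid: the canister's tin lid, 0.10 kg, 39 mm tall: below a plug 86 mm across, 8 mm high; on it a 5 mm plate 112 mm across; on top an eight-sided wooden knob 24 mm across, 13 to 39 mm above the underside. Origin: centre of the plug's underside, z towards the knob. Seated, the plate lies on the rim and the origin is 8 mm below the rim. Starts knob up on the mat.
- mate_cup: bystander: white ceramic mate cup, 84 mm across, 85 mm tall, origin under its middle. Leave alone.
- mug: bystander: blue ceramic mug, 76 mm across, 85 mm tall, handle at its +y side. Leave alone.
Mind the look-alikes: they are no part of the job. Leave any turquoise look-alike of the canister_lid alone.

How it is judged:
At the end, for the whole second after the job is handed in: Every pan lid present stands on the rack's two wires between tines, axis at least 63 deg from vertical, centre within 30 mm of the row's middle line. Glass and tin lid lie on their rims, within 11 mm of centre and 4 deg of level; bowl and canister upright within 6 cm of their start (angle between pan_lid1's own z axis and vertical between 1.1 and 2.04 rad and x of pan_lid1 in the frame of rack between -0.135 and 0.135 m and y of pan_lid1 in the frame of rack between -0.03 and 0.03 m and z of pan_lid1 in the frame of rack between 0.072 and 0.103 m and angle between pan_lid2's own z axis and vertical between 1.1 and 2.04 rad and x of pan_lid2 in the frame of rack between -0.135 and 0.135 m and y of pan_lid2 in the frame of rack between -0.03 and 0.03 m and z of pan_lid2 in the frame of rack between 0.072 and 0.103 m and angle between pan_lid3's own z axis and vertical between 1.1 and 2.04 rad and x of pan_lid3 in the frame of rack between -0.135 and 0.135 m and y of pan_lid3 in the frame of rack between -0.03 and 0.03 m and z of pan_lid3 in the frame of rack between 0.072 and 0.103 m and angle between pan_lid4's own z axis and vertical between 1.1 and 2.04 rad and x of pan_lid4 in the frame of rack between -0.135 and 0.135 m and y of pan_lid4 in the frame of rack between -0.03 and 0.03 m and z of pan_lid4 in the frame of rack between 0.072 and 0.103 m and angle between pan_lid5's own z axis and vertical between 1.1 and 2.04 rad and x of pan_lid5 in the frame of rack between -0.135 and 0.135 m and y of pan_lid5 in the frame of rack between -0.03 and 0.03 m and z of pan_lid5 in the frame of rack between 0.072 and 0.103 m and horizontal distance between sugar_lid and sugar_bowl_rim below 0.011 m and z of sugar_lid in the frame of sugar_bowl between 0.053 and 0.0605 m and angle between each of sugar_lid, sugar_bowl, canister_lid, canister's own z axis and vertical below 0.07 rad and height (world z) of each of sugar_bowl, canister below 0.01 m and distance of each of sugar_bowl, canister from where it was at the start of the episode below 0.06 m and horizontal distance between canister_lid and canister_rim below 0.011 m and z of canister_lid in the frame of canister between 0.093 and 0.1005 m); the robot touches nothing.
It fails at once if the glass lid is banged down on the sugar bowl (more than 40 N between them) (contact force between sugar_lid and sugar_bowl above 40 N).
It fails at once if the mate cup or mug is moved more than 4 cm or tipped (distance of any of mate_cup, mug from where it was at the start of the episode above 0.04 m or angle between any of mate_cup, mug's own z axis and vertical above 0.35 rad).
Of pan_lid1, pan_lid2, pan_lid3, pan_lid4, pan_lid5 only 3 to 5 are there at a start; the rules pass over those that are not, and their reading is None.
At some moment in a run one of pan_lid1, pan_lid2, pan_lid3, pan_lid4, pan_lid5, canister_lid may be knocked a few centimetres aside while the robot is not near it.
It also fails if it takes over 210 s, if anything falls off the work surface, if the arm or the gripper's body presses on something with over 40 N, if the wrist force passes 120 N, or if a joint passes its speed limit or range.

## Working session

There is one attempt and no reset: what is moved stays moved. The work goes in short steps, each a Python script; the robot and the scene stay as the last script left them, time stands still between calls to the robot, and variables do not carry over. Pictures are saved under pics/ and viewed, about 12 in all and at most 16, crops included, and the job is handed in when it is done.

```bash
ls; mkdir -p pics; python3 - <<'E'
from workcell import *
import cv2,numpy as np
for c in ["top","scene"]:
    im=read_camera(c); cv2.imwrite(f"pics/{c}0.png",im[:,:,::-1])
    k=calibration(c); print(c,np.round(k["mtx"],1).tolist(),np.round(k["R"],3).tolist(),np.round(k["t"],3).tolist())
    for l in ["rack","pan_lid1","sugar_bowl","sugar_lid","canister","canister_lid","mate_cup","mug"]:
        print(l,[(np.round(d["pixel"]).tolist(),round(d["p"],2)) for d in look_for(l,c)])
print(get_clock(),get_tool_rot())
E
```

```text
pics
top [[524.4, 0.0, 307.9], [0.0, 524.4, 232.1], [0.0, 0.0, 1.0]] [[-0.004, -1.0, 0.004], [-0.985, 0.004, -0.175], [0.175, -0.004, -0.985]] [0.041, 0.455, 1.477]
rack []
pan_lid1 [([248.0, 184.0], 0.79), ([214.0, 229.0], 0.74), ([193.0, 318.0], 0.72), ([249.0, 261.0], 0.6), ([199.0, 271.0], 0.56)]
sugar_bowl [([209.0, 153.0], 0.68)]
sugar_lid []
canister [([184.0, 192.0], 0.81), ([210.0, 153.0], 0.18)]
canister_lid [([337.0, 211.0], 0.96), ([280.0, 220.0], 0.59)]
mate_cup [([146.0, 284.0], 0.87)]
mug [([158.0, 238.0], 0.96)]
scene [[495.1, 0.0, 319.1], [0.0, 495.1, 236.7], [0.0, 0.0, 1.0]] [[0.534, 0.845, 0.006], [0.704, -0.441, -0.557], [-0.468, 0.301, -0.831]] [-0.266, -0.239, 1.401]
rack [([354.0, 192.0], 0.83)]
pan_lid1 [([193.0, 430.0], 0.95), ([274.0, 387.0], 0.94), ([223.0, 361.0], 0.82), ([239.0, 415.0], 0.57)]
sugar_bowl [([189.0, 486.0], 0.87)]
sugar_lid [([259.0, 316.0], 0.66)]
canister [([232.0, 478.0], 0.93)]
canister_lid [([142.0, 352.0], 0.88), ([183.0, 381.0], 0.66)]
mate_cup []
mug [([281.0, 452.0], 0.56)]
0.9 [-3.14156574e+00  3.34601136e-05  2.87179796e+00]
```

View pics/top0.png

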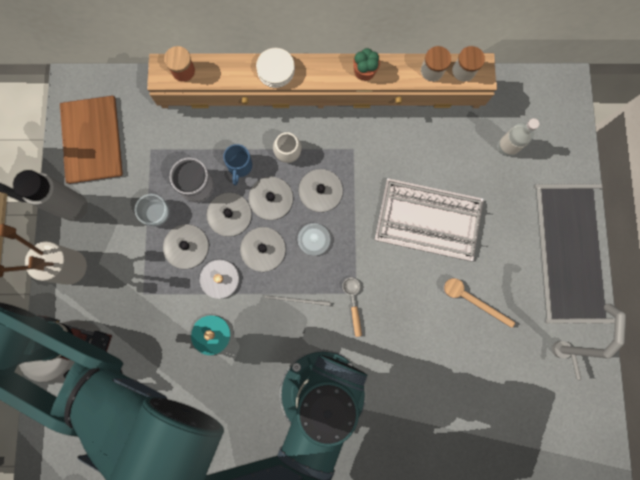

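View pics/scene0.png

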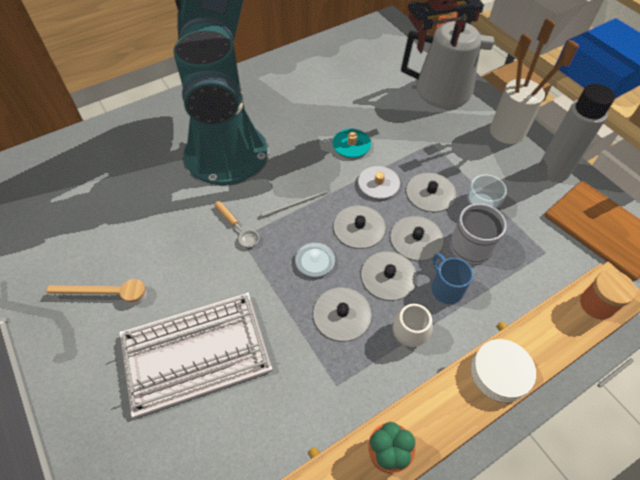

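Five pan lids show in the top view (row, col): (248,184), (214,229), (193,318), (249,261), (199,271). The glass lid is at (239,314).

There are two canister-lid candidates: (337,211), which is turquoise and so the look-alike, and (280,219), which is pale tin with a wooden knob and is the real one. The rack is near (218,430). The next step is localising and getting a wrist view of the rack.

```bash
cat > h.py <<'E'
from workcell import *
import cv2,numpy as np
from scipy.spatial.transform import Rotation as Rn
DOWN=np.pi
def ray(cam,px,K=None):
    k=K or calibration(cam); M=k["mtx"]; R=np.array(k["R"]); t=np.array(k["t"])
    u=np.array([(px[1]-M[0][2])/M[0][0],(px[0]-M[1][2])/M[1][1]])
    if cam=="wrist":
        r=np.linalg.norm(u); d=np.r_[u/r*np.sin(r),np.cos(r)] if r>1e-9 else np.array([0,0,1.])
    else: d=np.r_[u,1]
    return -R.T@t, R.T@d
def onplane(cam,px,z,K=None):
    c,d=ray(cam,px,K); return c+d*(z-c[2])/d[2]
def project(cam,X,K=None):
    k=K or calibration(cam); M=np.array(k["mtx"]); P=np.atleast_2d(X)@np.array(k["R"]).T+k["t"]
    if cam=="wrist":
        rho=np.linalg.norm(P[:,:2],axis=1); s=np.arctan2(rho,P[:,2])/np.maximum(rho,1e-9); uv=P[:,:2]*s[:,None]
    else: uv=P[:,:2]/P[:,2:]
    return uv*[M[0,0],M[1,1]]+[M[0,2],M[1,2]]   # col,row
def down(yaw): return [np.pi,0,yaw]
E
python3 - <<'E'
from h import *
top=cv2.imread("pics/top0.png");sc=cv2.imread("pics/scene0.png")
def darkc(im,p,s=9,th=60):
    r,c=p;w=im[r-s:r+s+1,c-s:c+s+1].max(2)<th;ys,xs=np.nonzero(w);return [ys.mean()+r-s,xs.mean()+c-s],len(ys)
for n,p in dict(A=(248,184),B=(214,229),C=(190,320),D=(248,262),E=(198,270)).items():
    q,k=darkc(top,p); X=onplane("top",q,.027);print(n,np.round(q,1),k,X.round(3), 'scene proj',project("scene",X).round())
for n,p,z in [("canlid knob",(279,218),.039),("sugar_lid",(239,314),.03),("bowl rim",(209,152),.05),("can rim",(175,190),.105),("rack",(218,430),.05),("mug",(158,238),.05),("mate",(146,284),.06),("r1",(179,388),.02),("r2",(193,484),.02),("r3",(260,472),.02),("r4",(238,376),.02)]:
    X=onplane("top",p,z);print(n,X.round(3),project("scene",X).round())
E
python3 - <<'E'
from h import *
j=solve_ik([.45,-.2,.38],down(2.87)); print(j)
move_pose([.42,-.2,.36],down(np.pi/2))
K=calibration("wrist"); im=read_camera("wrist"); cv2.imwrite("pics/w1.png",im[:,:,::-1]); 
np.savez("w1.npz",**{k:np.array(v) for k,v in K.items()})
print(np.round(K["mtx"],1),get_tcp_pos(), (-np.array(K["R"]).T@K["t"]).round(3),get_clock())
for l in ["rack","rack_gap_near","rack_gap_far"]: print(l,look_for(l,"wrist"))
E
```

```text
A [245.1 184. ] 54 [0.421 0.399 0.027] scene proj [[432. 186.]]
B [212.7 227.8] 55 [0.516 0.274 0.027] scene proj [[417. 232.]]
C [188.5 320.5] 52 [0.589 0.001 0.027] scene proj [[341. 309.]]
D [247.8 262.2] 50 [0.412 0.172 0.027] scene proj [[359. 221.]]
E [196.5 270.2] 51 [0.565 0.15  0.027] scene proj [[389. 270.]]
canlid knob [0.321 0.295 0.039] [[378. 174.]]
sugar_lid [0.437 0.021 0.03 ] [[313. 255.]]
bowl rim [0.523 0.49  0.05 ] [[487. 192.]]
can rim [0.609 0.371 0.105] [[481. 223.]]
rack [ 0.494 -0.314  0.05 ] [[191. 342.]]
mug [0.676 0.244 0.05 ] [[453. 282.]]
mate [0.709 0.108 0.06 ] [[415. 321.]]
r1 [ 0.619 -0.201  0.02 ] [[269. 368.]]
r2 [ 0.575 -0.486  0.02 ] [[131. 425.]]
r3 [ 0.375 -0.438  0.02 ] [[119. 332.]]
r4 [ 0.441 -0.161  0.02 ] [[246. 294.]]
[-0.5585996   0.08917636  1.48537584  0.          1.56704046 -1.85780327]
[[371.6   0.  320.4]
 [  0.  371.6 237.3]
 [  0.    0.    1. ]] [ 0.42025308 -0.19949339  0.35985444] [ 0.421 -0.132  0.522] 3.875
rack [{'pixel': [248.3, 369.2], 'p': 0.93}]
rack_gap_near [{'pixel': [251.1, 372.8], 'p': 0.67}]
rack_gap_far [{'pixel': [247.3, 369.6], 'p': 0.94}]
```

View pics/w1.png

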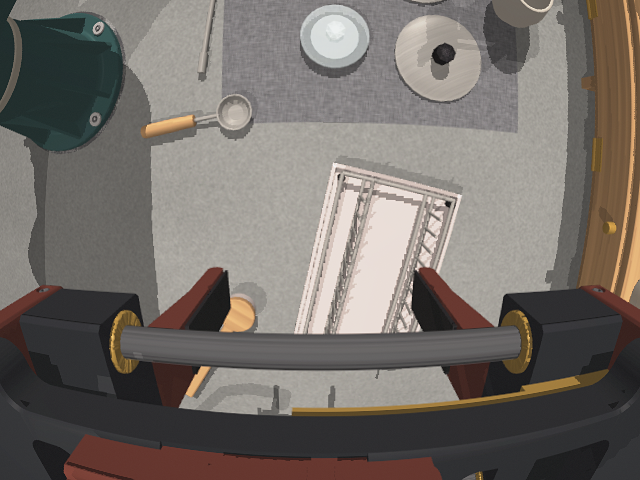

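The wrist view shows the rack only partly, with its near-mat edge at about (165-190, 335-460) and the rest hidden behind the gripper. I'll move to centre the rack in the upper part of the image.

```bash
python3 - <<'E'
from h import *
move_pose([.51,-.46,.28],down(np.pi/2)); dwell(.3)
K=calibration("wrist"); im=read_camera("wrist"); cv2.imwrite("pics/w2.png",im[:,:,::-1]); cv2.imwrite("pics/w2c.png",cv2.resize(im[0:300,170:470,::-1],(600,600),interpolation=cv2.INTER_CUBIC))
np.savez("w2.npz",**{k:np.array(v) for k,v in K.items()})
print(get_tcp_pos(), (-np.array(K["R"]).T@K["t"]).round(3),get_clock())
# IK feasibility for placing
from itertools import product
c=np.array([.503,-.322]);yaw=-1.76
ex=np.array([np.cos(yaw),np.sin(yaw)])
for side,xs in [(1,[-99,-77,-55,-33,-11]),(-1,[99,77,55,33,11])]:
  for th in (0,10,18):
    res=[]
    for x in xs:
      # tool z dir = side*ex*cos - z sin ; tool y horizontal
      z=np.r_[side*ex*np.cos(np.radians(th)),-np.sin(np.radians(th))]
      for s in(1,-1):
        y=s*np.r_[-ex[1],ex[0],0]; R=np.c_[np.cross(y,z),y,z]
        p=np.r_[c+ex*x/1000,.1]-z*.012
        j=solve_ik(p,Rn.from_matrix(R).as_euler('xyz')); res.append((x,s,None if j is None else np.round(j,2).tolist()))
    print(side,th,res)
E
```

```text
[ 0.51021642 -0.45937324  0.28079449] [ 0.511 -0.391  0.443] 5.4833
1 0 [(-99, 1, None), (-99, -1, None), (-77, 1, None), (-77, -1, None), (-55, 1, None), (-55, -1, None), (-33, 1, None), (-33, -1, None), (-11, 1, None), (-11, -1, None)]
1 10 [(-99, 1, None), (-99, -1, None), (-77, 1, None), (-77, -1, None), (-55, 1, None), (-55, -1, None), (-33, 1, None), (-33, -1, None), (-11, 1, None), (-11, -1, None)]
1 18 [(-99, 1, None), (-99, -1, None), (-77, 1, None), (-77, -1, None), (-55, 1, None), (-55, -1, None), (-33, 1, None), (-33, -1, None), (-11, 1, None), (-11, -1, None)]
-1 0 [(99, 1, [-1.18, 1.31, 0.81, 0.9, 2.36, -0.84]), (99, -1, [-1.18, 1.31, 0.81, 0.9, 2.36, 2.3]), (77, 1, [-1.16, 1.29, 0.87, 0.88, 2.33, -0.88]), (77, -1, [-1.16, 1.29, 0.87, 0.88, 2.33, 2.27]), (55, 1, [-1.15, 1.27, 0.93, 0.87, 2.29, -0.91]), (55, -1, [-1.15, 1.27, 0.93, 0.87, 2.29, 2.24]), (33, 1, [-1.13, 1.25, 0.99, 0.86, 2.26, -0.93]), (33, -1, [-1.13, 1.25, 0.99, 0.86, 2.26, 2.21]), (11, 1, [-1.12, 1.24, 1.04, 0.86, 2.22, -0.96]), (11, -1, [-1.12, 1.24, 1.04, 0.86, 2.22, 2.18])]
-1 10 [(99, 1, [-1.17, 1.22
[... 382 characters left out ...]
, 1.14, 1.09, 0.76, 2.11, -0.98]), (11, -1, [-1.11, 1.14, 1.09, 0.76, 2.11, 2.16])]
-1 18 [(99, 1, [-1.16, 1.14, 0.92, 0.7, 2.16, -0.93]), (99, -1, [-1.16, 1.14, 0.92, 0.7, 2.16, 2.21]), (77, 1, [-1.15, 1.12, 0.98, 0.69, 2.12, -0.95]), (77, -1, [-1.15, 1.12, 0.98, 0.69, 2.12, 2.19]), (55, 1, [-1.13, 1.1, 1.03, 0.69, 2.08, -0.96]), (55, -1, [-1.13, 1.1, 1.03, 0.69, 2.08, 2.18]), (33, 1, [-1.12, 1.08, 1.09, 0.7, 2.05, -0.98]), (33, -1, [-1.12, 1.08, 1.09, 0.7, 2.05, 2.16]), (11, 1, [-1.1, 1.06, 1.14, 0.7, 2.02, -0.99]), (11, -1, [-1.1, 1.06, 1.14, 0.7, 2.02, 2.15])]<sys>:0: UserWarning: Gimbal lock detected. Setting third angle to zero since it is not possible to uniquely determine all angles.
```

View pics/w2c.png

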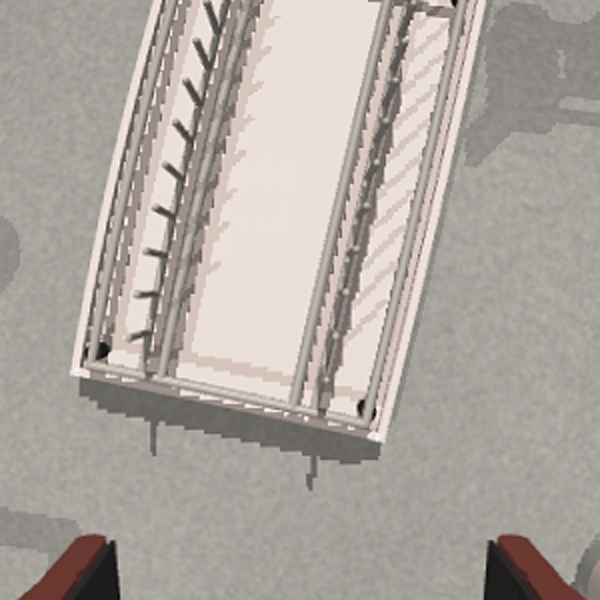

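The enlarged view shows the far end of the rack, with tine rows and tray corners near crop (375,75) and (440,380). I'll fit the rack pose by matching the tine model to the image.

```bash
cat > fit.py <<'E'
from h import *
from scipy.optimize import minimize
def load(n): return dict(np.load(n+".npz")), cv2.GaussianBlur(cv2.cvtColor(cv2.imread(f"pics/{n}.png"),cv2.COLOR_BGR2GRAY),(0,0),.7).astype(float)
views=[load("w2")]
xs=np.arange(-110,111,22)/1000
def seg(xx,s): # tine samples
    z=np.linspace(.04,.082,12); return np.array([[x,s*.05,h] for x in xx for h in z])
def pts(p,L):
    c,s=np.cos(p[2]),np.sin(p[2]); return np.c_[p[0]+c*L[:,0]-s*L[:,1],p[1]+s*L[:,0]+c*L[:,1],L[:,2]]
ON=np.vstack([seg(xs,1),seg(xs,-1)]); OFF=np.vstack([seg(xs+.011,1),seg(xs+.011,-1),seg(xs-.011,1),seg(xs-.011,-1)])
WI=np.array([[x,s*.038,.03] for s in(1,-1) for x in np.linspace(-.11,.11,60)])
def samp(v,P):
    uv=project("wrist",P,v[0]).astype(np.float32); ok=(uv[:,0]>0)&(uv[:,0]<639)&(uv[:,1]>0)&(uv[:,1]<250)
    return cv2.remap(v[1].astype(np.float32),uv[ok,0].reshape(1,-1),uv[ok,1].reshape(1,-1),1).mean()
W2=[np.array([0,d,0]) for d in(.006,-.006)]
def cost(p):
    c=0
    for v in views:
        c+=samp(v,pts(p,ON))-samp(v,pts(p,OFF))
        c+=samp(v,pts(p,WI))-.5*sum(samp(v,pts(p,WI+w)) for w in W2)
    return c
if __name__=="__main__":
    best=[]
    for x in np.arange(.485,.525,.003):
        for y in np.arange(-.34,-.30,.003):
            for a in np.radians(np.arange(-107,-95,1)): best.append((cost([x,y,a]),x,y,a))
    best.sort()
    for b in best[:6]:
        r=minimize(cost,b[1:],method="Nelder-Mead",options=dict(initial_simplex=np.array(b[1:])+np.array([[0,0,0],[.002,0,0],[0,.002,0],[0,0,.01]])))
        print(np.round(r.x,4),round(np.degrees(r.x[2]),2),round(r.fun,2))
E
python3 fit.py
```

```text
[ 0.4995 -0.3182 -1.7855] -102.3 -96.1
[ 0.4995 -0.3182 -1.7852] -102.28 -96.07
[ 0.4948 -0.3396 -1.7844] -102.24 -90.33
[ 0.4948 -0.3396 -1.785 ] -102.27 -90.31
[ 0.4994 -0.3182 -1.7858] -102.32 -96.05
[ 0.4995 -0.3182 -1.7855] -102.3 -96.14
```

```bash
python3 - <<'E'
from fit import *
p=[.4995,-.3182,-1.7855]
np.save("rack.npy",p)
out=[]
for n,(r0,r1,c0,c1) in [("w2",(0,240,200,420)),("w1",(140,340,270,470))]:
    K=dict(np.load(n+".npz")); im=cv2.imread(f"pics/{n}.png")[r0:r1,c0:c1]; s=2.5 if n=="w2" else 2
    im=cv2.resize(im,None,fx=s,fy=s,interpolation=cv2.INTER_CUBIC)
    q=lambda L: ((project("wrist",pts(p,np.array(L,float)),K)-[c0,r0]+.5)*s).astype(int)
    for x in xs:
        for sg in(1,-1):
            a,b=q([[x,sg*.05,.03],[x,sg*.05,.082]]); cv2.line(im,a.tolist(),b.tolist(),(0,0,255),1)
    for sg in (1,-1): cv2.polylines(im,[q([[x,sg*.038,.03] for x in np.linspace(-.14,.14,20)])],False,(0,200,0),1)
    t=[[x,y,0.0] for x,y in [(-.145,-.095),(.145,-.095),(.145,.095),(-.145,.095),(-.145,-.095)]]
    cv2.polylines(im,[q(t)],False,(255,0,0),1); out.append(im)
h=max(o.shape[0] for o in out); out=[cv2.copyMakeBorder(o,0,h-o.shape[0],0,0,0) for o in out]
o=np.hstack(out)[:, :]; o=o[:600,:]; cv2.imwrite("pics/ov.png",cv2.resize(o,None,fx=min(1,800/o.shape[1]),fy=min(1,800/o.shape[1])))
E
```

```text
(no output)
```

View pics/ov.png

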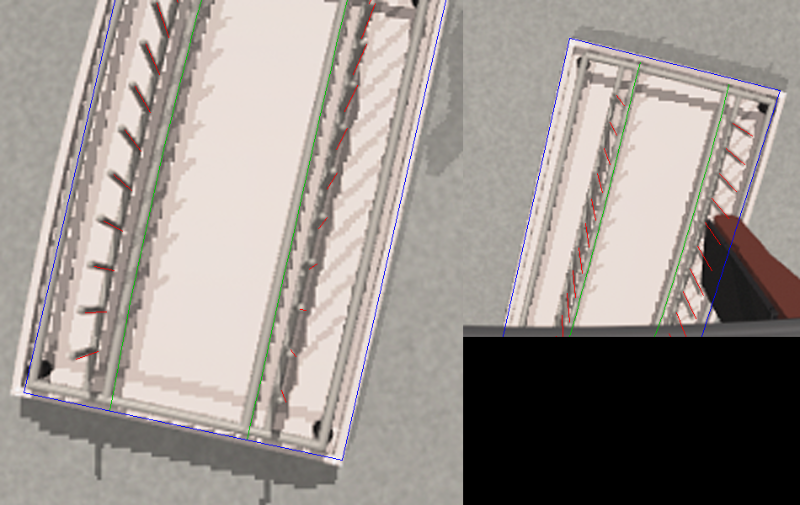

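The overlay matches the tines, wires and tray outline, so the rack pose is (0.4995, -0.3182), yaw -102.3°. Only the approach from the side away from the mat is reachable. I'll fill gaps -99, -55, -11, 33 and 77 in that order with knobs facing away from the mat, starting with lid C.

```bash
cat >> h.py <<'E'
RK=np.array([.4995,-.3182,-1.7855]); EX=np.array([np.cos(RK[2]),np.sin(RK[2])])
def pick(x,y,yaw,ztcp,open_=.55):
    gripper_to(open_)
    move_pose([x,y,.16],down(yaw))
    hit=servo_line([x,y,ztcp],speed=.12,f_stop=10)
    gripper_to(0); w=get_width()
    servo_line([x,y,ztcp+.01],speed=.05)
    servo_line([x,y,.25],speed=.3)
    print("pick hit",hit,"w mm",round(w*88,1),"held",round(get_width()*88,1),"F",np.round(get_force(),1),"t",get_clock()); return get_width()*88
def place_pose(xg,th,h,d=.012,lift=0.):
    t=np.radians(th); zt=np.r_[-EX*np.cos(t),-np.sin(t)]; y=np.r_[-EX[1],EX[0],0]
    R=np.c_[np.cross(y,zt),y,zt]
    zc=.034+.054*np.cos(t)+h; zm=(zc-.043*np.cos(t)+.082)/2
    x=xg+(zm-zc)*np.tan(t)-.0025
    c=np.r_[RK[:2]+EX*x,zc]
    return c-zt*d+[0,0,lift], Rn.from_matrix(R).as_euler('xyz'), zt
def place(xg,th,h,d=.012):
    P,o,zt=place_pose(xg,th,h,d)
    move_pose(P+[0,0,.11],o)
    servo_line(P+[0,0,.045],speed=.2)
    hit=servo_line(P,speed=.05,f_stop=12); p=get_tcp_pos()
    print("place hit",hit,"err",np.round((p-P)*1000,1),"F",np.round(get_force(),1),"w",round(get_width()*88,1))
    return P,zt,hit
def release(P,zt):
    gripper_to(.5); dwell(.3)
    p=np.array(get_tcp_pos()); q=p-zt*.06
    servo_line(q,speed=.12); servo_line(q+[0,0,.12],speed=.3); print("t",get_clock())
def look_top():
    im=read_camera("top"); out=[]
    for d in look_for("pan_lid1","top"):
        r,c=np.round(d["pixel"]).astype(int); s=13; r0,c0=max(r-s-4,0),max(c-s,0)
        w=(im[r0:r+s,c0:c+s+1].max(2)<60).astype(np.uint8); n,l,st,ce=cv2.connectedComponentsWithStats(w)
        g=[i for i in range(1,n) if 25<st[i,4]<90]
        if g:
            i=min(g,key=lambda i:np.hypot(ce[i][1]+r0-r,ce[i][0]+c0-c)); X=onplane("top",[ce[i][1]+r0,ce[i][0]+c0],.027); out.append((X[:2].round(4).tolist(),int(st[i,4]),round(d["p"],2)))
        else: out.append((onplane("top",[r,c],.01)[:2].round(4).tolist(),None,round(d["p"],2)))
    return im,out
E
python3 - <<'E'
from h import *
for xg,th,h in [(-.099,15,.014),(-.055,15,.014),(-.011,15,.014),(.033,12,.003),(.077,12,.003)]:
    for lift in(0,.11):
        P,o,z=place_pose(xg,th,h,lift=lift); j=solve_ik(P,o); print(xg,lift,P.round(3),None if j is None else np.round(j,2))
im,o=look_top();print(*o,sep="\n")
E
```

```text
-0.099 0 [ 0.52  -0.223  0.103] [-1.02  1.    1.39  0.78  1.86 -1.05]
-0.099 0.11 [ 0.52  -0.223  0.213] [-1.02  0.85  1.39  0.81  1.96 -0.94]
-0.055 0 [ 0.511 -0.266  0.103] [-1.06  1.03  1.31  0.75  1.92 -1.04]
-0.055 0.11 [ 0.511 -0.266  0.213] [-1.06  0.88  1.31  0.8   2.02 -0.93]
-0.011 0 [ 0.502 -0.309  0.103] [-1.09  1.05  1.22  0.74  1.98 -1.01]
-0.011 0.11 [ 0.502 -0.309  0.213] [-1.09  0.91  1.23  0.78  2.08 -0.91]
0.033 0 [ 0.492 -0.354  0.092] [-1.13  1.13  1.1   0.75  2.08 -0.99]
0.033 0.11 [ 0.492 -0.354  0.202] [-1.13  0.99  1.12  0.8   2.16 -0.89]
0.077 0 [ 0.482 -0.397  0.092] [-1.16  1.17  1.    0.75  2.15 -0.96]
0.077 0.11 [ 0.482 -0.397  0.202] [-1.16  1.03  1.01  0.8   2.23 -0.86]
([0.4114, 0.1721], 41, 0.95)
([0.5889, 0.0006], 45, 0.94)
([0.5651, 0.1497], 45, 0.9)
([0.4211, 0.3974], 43, 0.75)
([0.5165, 0.2729], 54, 0.58)
```

```bash
python3 - <<'E'
from h import *
pick(.5889,.0006,.73,.0125)
P,zt,hit=place(-.099,15,.014,.012)
K=calibration("wrist"); cv2.imwrite("pics/pl1.png",read_camera("scene")[:,:,::-1][230:460,60:360])
cv2.imwrite("pics/pl1w.png",read_camera("wrist")[:,:,::-1])
a=cv2.imread("pics/pl1.png");b=cv2.imread("pics/pl1w.png")
cv2.imwrite("pics/pl1m.png",np.hstack([cv2.resize(a,(470,360)),b[:360,150:480]]))
E
```

```text
pick hit False w mm 26.8 held 27.0 F [ 0.2 -0.6 -1.7] t 11.2333
place hit False err [ 0.1 -0.1  0.2] F [-0.1  0.  -0.4] w 27.0
```

View pics/pl1m.png

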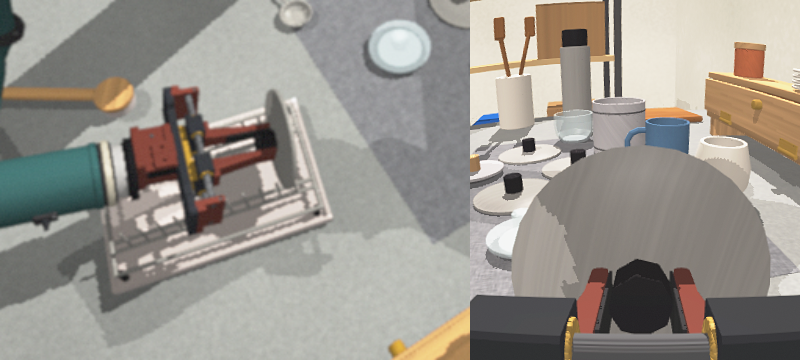

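Lid C is held upright over the first gap at crop (140,285), with no contact force. Releasing it now.

```bash
python3 - <<'E'
from h import *
P,o,zt=place_pose(-.099,15,.014)
release(P,zt)
K=calibration("wrist"); w=read_camera("wrist"); s=read_camera("scene")
cv2.imwrite("pics/r1.png",np.hstack([cv2.resize(s[230:460,60:360],(470,360)),w[:360,150:480]])[:,:,::-1])
im,o=look_top();print(*o,sep="\n")
E
```

```text
t 16.325
([0.4113, 0.1711], 51, 0.95)
([0.5651, 0.1489], 55, 0.92)
([0.421, 0.3979], 48, 0.8)
([0.5323, -0.2437], 79, 0.73)
([0.5323, -0.2437], 79, 0.66)
([0.5165, 0.274], 46, 0.56)
```

View pics/r1.png

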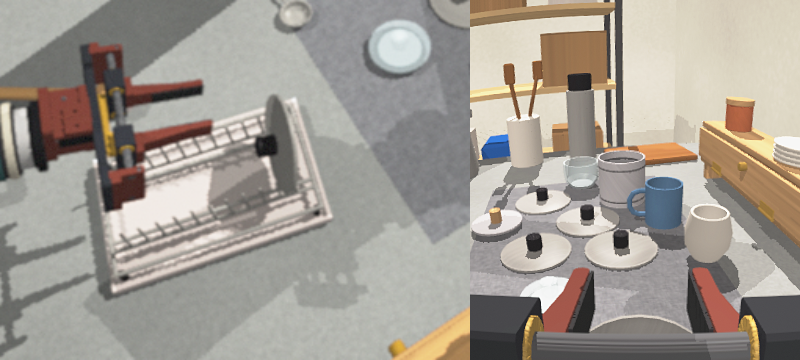

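Lid C stands seated in the first gap, and the other four sit unmoved in the wrist view. Next are E and D, each with a fresh measurement before its pick.

```bash
cat >> h.py <<'E'
def fresh(x,y):
    im,o=look_top(); o=[a for a in o if a[1] and np.hypot(a[0][0]-x,a[0][1]-y)<.06]
    assert o,"not seen"; a=min(o,key=lambda a:np.hypot(a[0][0]-x,a[0][1]-y)); print("fresh",a); return a[0]
def do(x,y,yaw,xg,th,h):
    x,y=fresh(x,y); w=pick(x,y,yaw,.0125)
    if not 24<w<30: print("BAD GRASP"); raise SystemExit
    P,zt,hit=place(xg,th,h)
    release(P,zt)
def snap(n):
    w=read_camera("wrist"); s=read_camera("scene")
    cv2.imwrite(f"pics/{n}.png",np.hstack([cv2.resize(s[230:460,60:360],(470,360)),w[:360,150:480]])[:,:,::-1])
E
python3 - <<'E'
from h import *
do(.565,.149,.21,-.055,15,.014)
do(.411,.171,1.2,-.011,15,.014)
snap("r3"); print(*look_top()[1],sep="\n")
E
```

```text
fresh ([0.5649, 0.149], 54, 0.85)
pick hit False w mm 26.5 held 26.7 F [-0.7 -0.2 -1.7] t 22.1083
place hit True err [ 0.7 -0.4 45.1] F [-0.2 -3.3  4.6] w 26.6
t 26.9583
fresh ([0.4111, 0.171], 50, 0.59)
pick hit False w mm 25.9 held 25.9 F [ 0.   0.2 -1.4] t 32.4167
place hit True err [ 2.   3.3 46.9] F [2.4 2.1 5.7] w 26.0
t 37.0333
([0.505, -0.3191], 36, 0.93)
([0.421, 0.3981], 50, 0.86)
([0.5327, -0.2448], None, 0.79)
([0.5059, -0.3215], 51, 0.78)
([0.5165, 0.274], 46, 0.76)
```

View pics/r3.png

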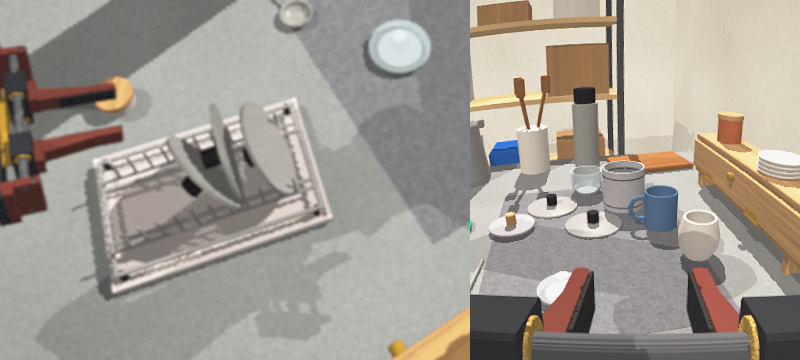

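The two later placements stopped early, about 45 mm too high. The force stop tripped because lid 1's knob was probably leaning forward into the next lid. The three lids now stand skewed at crop (150,190), (150,220) and (150,265), so I'll look closer from above.

```bash
python3 - <<'E'
from h import *
move_pose([.5,-.5,.36],down(np.pi/2)); dwell(.2)
K=calibration("wrist"); w=read_camera("wrist"); np.savez("w4.npz",**{k:np.array(v) for k,v in K.items()}); cv2.imwrite("pics/w4.png",w[:,:,::-1])
s=read_camera("scene")
a=cv2.resize(w[0:260,200:440],(480,520),interpolation=cv2.INTER_CUBIC); b=cv2.resize(s[270:430,110:290],(320,284),interpolation=cv2.INTER_CUBIC)
b=cv2.copyMakeBorder(b,0,520-284,0,0,0)
cv2.imwrite("pics/v4.png",np.hstack([a,b])[:,:,::-1])
E
```

```text
(no output)
```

View pics/v4.png

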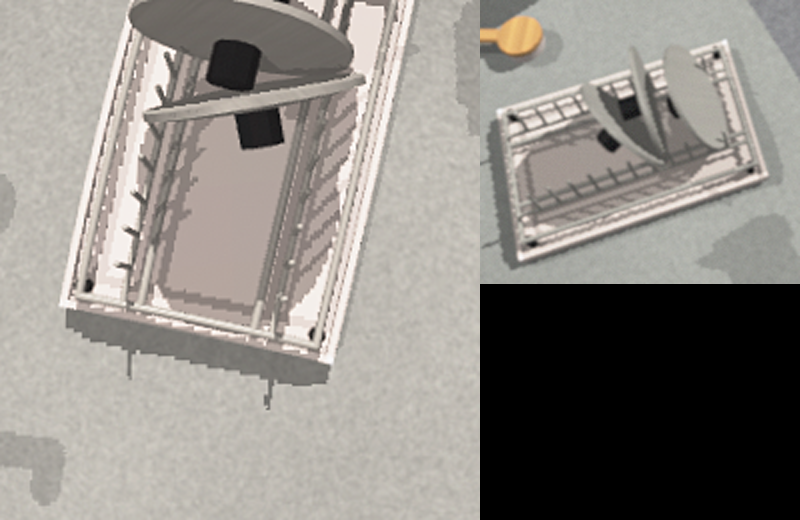

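Lid D is twisted across the tines, lid E faces the right way, and lid C leans. Two more wrist angles will give me poses good enough to regrasp.

```bash
python3 - <<'E'
from h import *
def shot(n):
    dwell(.2);K=calibration("wrist"); w=read_camera("wrist"); np.savez(n+".npz",**{k:np.array(v) for k,v in K.items()}); cv2.imwrite(f"pics/{n}.png",w[:,:,::-1]); return w
def ori(th):
    P,o,zt=place_pose(0,th,0); return o,zt
move_pose([.48,-.40,.36],down(np.pi/2)); a=shot("w5")
o,zt=ori(40); c=np.r_[RK[:2]+EX*-.03,.12]
p=c-zt*.27
move_pose(p,o); b=shot("w6")
print(get_tcp_pos(),get_clock())
for n in("w5","w6"):
    K=dict(np.load(n+".npz")); print(n,project("wrist",np.r_[RK[:2]+EX*-.05,.09],K).round())
cv2.imwrite("pics/v5.png",np.hstack([cv2.resize(a[60:260,220:420],(400,400),interpolation=2),cv2.resize(b[40:240,220:420],(400,400),interpolation=2)])[:,:,::-1])
E
```

```text
[ 0.463306   -0.48955306  0.29605213] 40.025
w5 [[347.  90.]]
w6 [[320. 208.]]
```

View pics/v5.png

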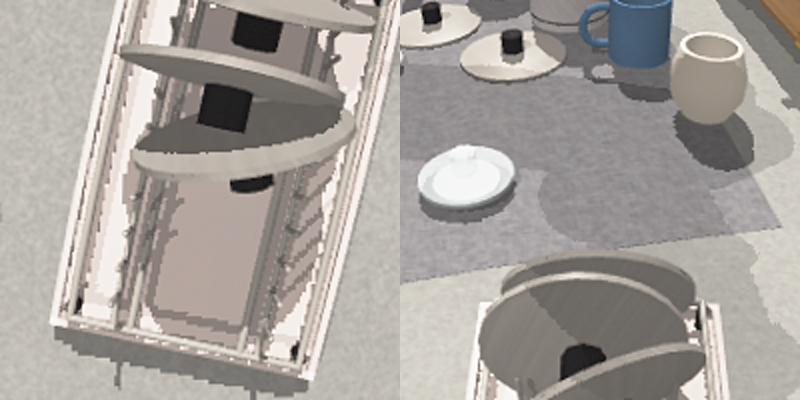

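```bash
cat > lidfit.py <<'E'
from h import *
from scipy.optimize import least_squares
import sys
KS={n:dict(np.load(n+".npz")) for n in("w4","w5","w6")}; KS["s"]=calibration("scene")
ph=np.linspace(0,2*np.pi,361)[:-1]
def frame(q): 
    a=np.array([np.cos(q[4])*np.cos(q[3]),np.cos(q[4])*np.sin(q[3]),np.sin(q[4])]); u=np.array([-np.sin(q[3]),np.cos(q[3]),0]); return a,u,np.cross(a,u)
def proj(v,X): return project("scene" if v=="s" else "wrist",X,KS[v])
def feats(q,obs):
    a,u,w=frame(q); c=np.array(q[:3]); circ=c+a*.0025+.066*(np.cos(ph)[:,None]*u+np.sin(ph)[:,None]*w); r=[]
    for v,k,px in obs:
        if k=="tip": P=proj(v,c+a*.034)[0]
        else:
            C=proj(v,circ); i={"L":C[:,0].argmin(),"R":C[:,0].argmax(),"T":C[:,1].argmin(),"B":C[:,1].argmax()}[k]; P=C[i]
        d=P-px
        if k in "LR": d=d*[1,.5]
        if k in "TB": d=d*[.4,1]
        r+=list(d)
    return np.array(r)
def fit(name,obs,g):
    best=None
    for el in(-.6,-.3,0,.3):
        for da in(-.3,0,.3):
            s=least_squares(feats,np.r_[g,RK[2]+da,el],args=(obs,),loss="soft_l1",diff_step=1e-3,x_scale=[.01,.01,.01,.1,.1])
            if best is None or s.cost<best.cost: best=s
    q=best.x; d=q[:2]-RK[:2]; ey=np.array([-EX[1],EX[0]])
    print(name,"rack xyz mm",(d@EX*1e3).round(1),(d@ey*1e3).round(1),(q[2]*1e3).round(1),"az rel",np.degrees(q[3]-RK[2]).round(1),"elev",np.degrees(q[4]).round(1),"res",feats(q,obs).round(1).tolist()); return q
if __name__=="__main__":
    o3=[("w4","L",(273.5,58)),("w4","R",(381.5,39)),("w4","tip",(332,73)),("w5","L",(286.5,139)),("w5","R",(397.5,121)),("w5","B",(330,149)),("s","T",(171,318)),("s","B",(213,362)),("s","tip",(182,350)),("w6","T",(362,213))]
    o2=[("w4","L",(265,5)),("w4","R",(376,34)),("w4","tip",(317.5,44)),("w5","L",(280,85)),("w5","R",(391.5,111)),("w5","tip",(331,125)),("w6","L",(260,212)),("w6","T",(311,177.5))]
    c=lambda x:np.r_[RK[:2]+EX*x,.09]
    np.save("q3.npy",fit("lid3",o3,c(-.011))); np.save("q2.npy",fit("lid2",o2,c(-.055)))
E
python3 lidfit.py
```

```text
lid3 rack xyz mm -10.5 3.0 80.7 az rel 24.7 elev -20.7 res [-1.9, 0.4, 0.7, -0.7, -0.3, -2.0, 0.4, -0.4, 0.2, -0.5, -5.4, 0.0, -0.7, -0.2, 0.2, 0.5, -0.9, 1.6, 1.3, 0.8]
lid2 rack xyz mm -39.9 -9.3 86.4 az rel -1.0 elev 3.8 res [0.7, 1.2, 0.3, -2.0, -3.2, -0.4, 0.4, 0.5, 0.7, 0.2, -1.0, 0.0, 0.0, -0.0, -0.2, 0.1]
```

The fit puts lid D ("lid3") at rack x -10, twisted 25° and leaning 21° knob-down. Lid E stands properly, in gap -33. I'll regrasp lid D by its top rim from above and re-seat it in gap +11, leaning back.

```bash
cat >> h.py <<'E'
def lframe(az,el):
    a=np.array([np.cos(el)*np.cos(az),np.cos(el)*np.sin(az),np.sin(el)]); u=np.array([-np.sin(az),np.cos(az),0]); return a,u,np.cross(a,u)
def rim_tcp(c,az,el,ins=.017):
    a,u,w=lframe(az,el); return np.array(c)+a*.0025+w*(.066-ins), Rn.from_matrix(np.c_[u,a,-w]).as_euler('xyz'), w
def rim_place(xg,th,h=.002,ins=.017):
    t=np.radians(th); zc=.034+.054*np.cos(t)+h; zm=(zc-.043*np.cos(t)+.082)/2
    x=xg+(zm-zc)*np.tan(t)-.0025
    return rim_tcp(np.r_[RK[:2]+EX*x,zc],RK[2],t,ins)
E
python3 - <<'E'
from h import *
q=np.load("q3.npy"); P,o,w=rim_tcp(q[:3],q[3],q[4])
P2,o2,w2=rim_place(.011,10)
print(P.round(3),w.round(2),solve_ik(P,o) is not None,solve_ik(P2,o2) is not None,solve_ik(P2+[0,0,.12],o2) is not None)
gripper_to(.35)
p=np.array(get_tcp_pos()); servo_line(p+[0,0,.08],speed=.3)
move_pose(P+w*.1,o)
print("hit",servo_line(P,speed=.06,f_stop=6),(get_tcp_pos()-P).round(4))
gripper_to(0); print("w",get_width()*88)
servo_line(P+w*.02,speed=.05); servo_line(P+w*.02+[0,0,.12],speed=.15)
print("w",get_width()*88,get_force().round(1),get_clock())
s=read_camera("scene"); wr=read_camera("wrist")
cv2.imwrite("pics/v7.png",np.hstack([cv2.resize(s[230:430,100:330],(460,400)),wr[:400,150:480]])[:,:,::-1])
E
```

```text
[ 0.509 -0.328  0.126] [ 0.08 -0.35  0.94] True True True
hit False [ 0.0002 -0.0003  0.0003]
w 5.0841791575132325
w 5.231535691313046 [-1.1  0.3 -2.1] 45.8333
```

View pics/v7.png

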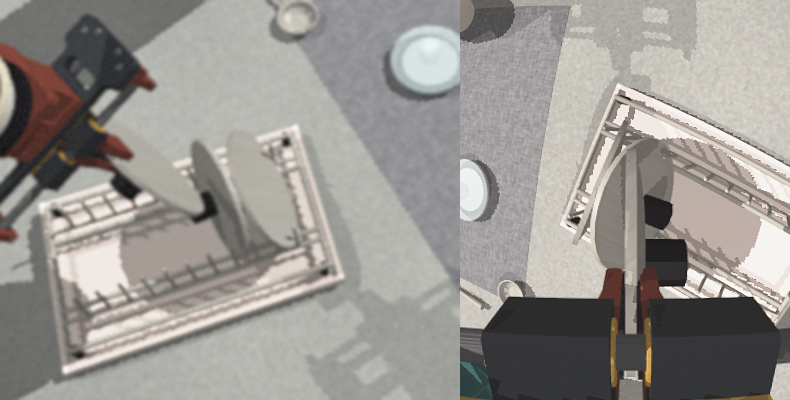

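Lid D is gripped by the rim (5.1 mm) and clear of the rack, and lids C and E are both still standing. Placing it in gap +11.

```bash
python3 - <<'E'
from h import *
P,o,w=rim_place(.011,10)
move_pose(P+[0,0,.12],o); servo_line(P+[0,0,.06],speed=.2); dwell(.2)
print("hit",servo_line(P,speed=.06,f_stop=10),((get_tcp_pos()-P)*1e3).round(1),get_force().round(1))
s0=read_camera("scene")
gripper_to(.2); servo_line(P+w*.06,speed=.1); servo_line(P+w*.06+[0,0,.08],speed=.25)
move_pose([.48,-.40,.36],down(np.pi/2)); dwell(.2)
K=calibration("wrist"); a=read_camera("wrist"); np.savez("w8.npz",**{k:np.array(v) for k,v in K.items()}); cv2.imwrite("pics/w8.png",a[:,:,::-1])
s=read_camera("scene"); cv2.imwrite("pics/s8.png",s[:,:,::-1]); print(get_clock())
cv2.imwrite("pics/v8.png",np.hstack([cv2.resize(a[30:260,220:420],(522,600),interpolation=2),np.vstack([cv2.resize(x[260:460,100:285],(278,300)) for x in(s0,s)])])[:,:,::-1])
E
```

```text
hit False [ 0.3 -0.2  0.4] [ 0.4 -0.2 -1.6]
52.25
```

View pics/v8.png

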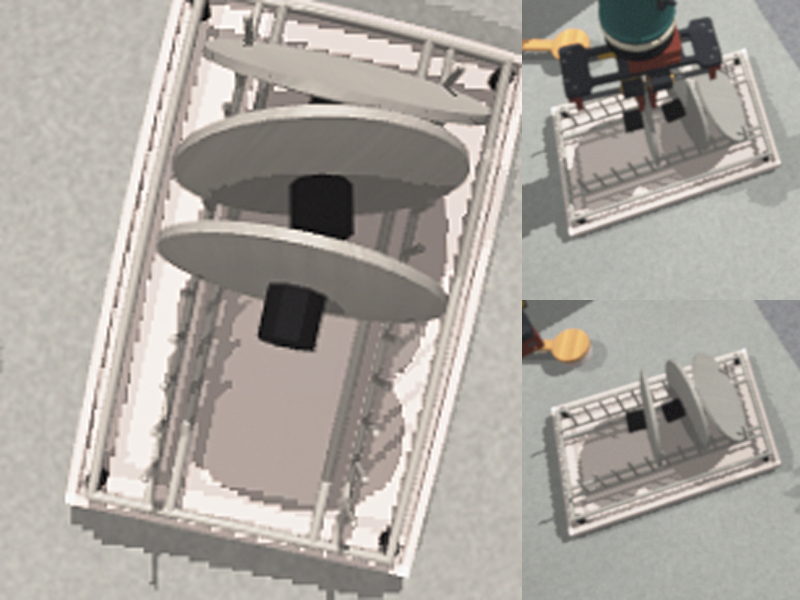

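Lid D is well seated in gap +11. Lid C, nearest the mat, seems to lean forward, so I'll fit all three.

```bash
python3 - <<'E'
import lidfit as L, numpy as np
from h import *
L.KS["w8"]=dict(np.load("w8.npz"))
c=lambda x:np.r_[RK[:2]+EX*x,.09]
L.fit("D",[("w8","L",(280.5,120)),("w8","R",(391,149)),("w8","tip",(331,160)),("s","T",(180,305)),("s","B",(190,367)),("s","tip",(175,341))],c(.011))
np.save("qE.npy",L.fit("E",[("w8","L",(286.3,91.3)),("w8","R",(400,93.2)),("w8","T",(342.6,70)),("w8","tip",(345,115)),("s","T",(204,300)),("s","B",(220.7,360)),("s","tip",(202,333))],c(-.033)))
np.save("qC.npy",L.fit("C",[("w8","L",(298.5,45.3)),("w8","R",(408,74)),("s","T",(223.3,296)),("s","B",(242,354.7)),("s","L",(214,310)),("s","R",(249,343))],c(-.099)))
E
```

```text
D rack xyz mm -2.4 -1.1 92.1 az rel -2.1 elev -4.3 res [-0.4, -0.4, 1.1, -0.1, -1.5, -0.9, -1.2, 0.0, 1.6, 1.9, -4.5, 0.5]
E rack xyz mm -55.0 -4.0 78.7 az rel 11.7 elev 10.4 res [1.1, -1.5, -0.1, -2.1, 0.2, -0.3, -1.3, 0.5, -1.1, -0.1, 1.5, -0.2, -4.0, 3.2]
C rack xyz mm -96.3 0.2 82.4 az rel -2.8 elev -23.2 res [0.8, 0.0, -0.3, 0.7, -1.0, -0.7, 0.2, 0.1, -0.1, -1.6, 0.5, 0.1]
```

Lid D leans back about 10° and is seated. Lid C rests against the tines at their roughly 19° limit, and lid E stands leaning back 10°. All three are within limits. Next is lid B into gap +55, stopping if there is contact.

```bash
python3 - <<'E'
from h import *
def do2(x,y,yaw,xg,th,h):
    x,y=fresh(x,y); w=pick(x,y,yaw,.0125)
    if not 24<w<30: print("BAD GRASP"); raise SystemExit
    P,zt,hit=place(xg,th,h)
    if hit: print("STOP, not released"); raise SystemExit
    release(P,zt)
gripper_to(.55); move_pose([.45,-.2,.36],down(1.2))
do2(.5165,.274,.785,.0565,12,.003)
print(*look_top()[1],sep="\n")
s=read_camera("scene"); w=read_camera("wrist")
cv2.imwrite("pics/v9.png",np.hstack([cv2.resize(s[260:440,100:290],(475,450)),cv2.resize(w[:450,150:480],(325,443))[:450] if 0 else w[:450,155:480]])[:,:,::-1])
E
```

```text
fresh ([0.5162, 0.2735], 42, 0.94)
pick hit False w mm 26.8 held 26.9 F [-0.4  0.8 -2.6] t 59.0417
place hit True err [-0.1  1.3 22.9] F [-0.4  1.   3.2] w 25.5
STOP, not released
```

```bash
python3 - <<'E'
from h import *
print(get_force().round(1),get_ft_torque().round(2),get_tcp_pos().round(4))
s=read_camera("scene"); w=read_camera("wrist")
cv2.imwrite("pics/v9.png",np.hstack([cv2.resize(s[260:440,100:290],(475,450),interpolation=2),w[:450,155:480]])[:,:,::-1])
E
```

```text
[-0.4  1.   3.2] [ 0.28  0.06 -0.07] [ 0.4865 -0.376   0.1153]
```

View pics/v9.png

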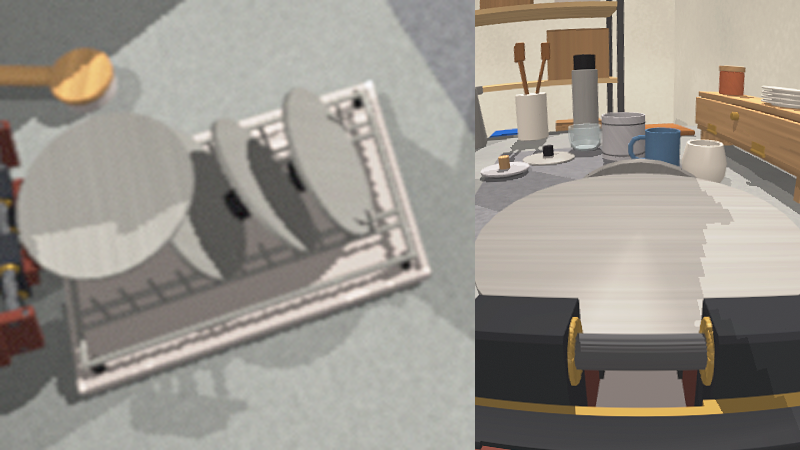

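The force stop caught it. Lid B has pivoted in the jaws until it lies over the fingers, underside up (the big disc at crop (195,105)). A flat-on-flat grip lets me compute its angle from the lid's far edge in the wrist view, at row 178.

```bash
python3 - <<'E'
from h import *
K=calibration("wrist"); Ks=calibration("scene")
R=Rn.from_euler('xyz',get_tool_rot()).as_matrix(); T=np.array(get_tcp_pos()); x,y,z=R.T
g=T-.019*z; ph=np.linspace(0,2*np.pi,181)
for d in(.024,.031):
  for f in range(-20,81,10):
    t=np.radians(f); n=x*np.cos(t)+z*np.sin(t); e=z*np.cos(t)-x*np.sin(t)
    c=g+n*d
    C=c-n*.0025+.066*(np.cos(ph)[:,None]*e+np.sin(ph)[:,None]*y)
    w=project("wrist",C,K); s=project("scene",C,Ks)
    print(d,f,"wrist Trow",w[:,1].min().round(),"L at row260",w[np.abs(w[:,1]-260)<12][:,0].min().round() if (np.abs(w[:,1]-260)<12).any() else None,"scene L,R,T,B",s[:,0].min().round(),s[:,0].max().round(),s[:,1].min().round(),s[:,1].max().round())
E
```

```text
0.024 -20 wrist Trow 191.0 L at row260 157.0 scene L,R,T,B 104.0 172.0 308.0 376.0
0.024 -10 wrist Trow 208.0 L at row260 156.0 scene L,R,T,B 104.0 176.0 308.0 374.0
0.024 0 wrist Trow 225.0 L at row260 154.0 scene L,R,T,B 105.0 178.0 309.0 373.0
0.024 10 wrist Trow 244.0 L at row260 154.0 scene L,R,T,B 106.0 180.0 309.0 372.0
0.024 20 wrist Trow 247.0 L at row260 158.0 scene L,R,T,B 110.0 180.0 309.0 371.0
0.024 30 wrist Trow 205.0 L at row260 164.0 scene L,R,T,B 114.0 180.0 309.0 371.0
0.024 40 wrist Trow 175.0 L at row260 170.0 scene L,R,T,B 119.0 178.0 309.0 371.0
0.024 50 wrist Trow 154.0 L at row260 174.0 scene L,R,T,B 125.0 176.0 309.0 371.0
0.024 60 wrist Trow 143.0 L at row260 177.0 scene L,R,T,B 131.0 172.0 308.0 372.0
0.024 70 wrist Trow 139.0 L at row260 181.0 scene L,R,T,B 138.0 168.0 308.0 373.0
0.024 80 wrist Trow 141.0 L at row260 184.0 scene L,R,T,B 144.0 164.0 308.0 374.0
0.031 -20 wrist Trow 179.0 L at row260 148.0 scene L,R,T,B 103.0 170.0 307.0 374.0
0.031 -10 wrist Trow 196.0 L at row260 147.0 scene L,R,T,B 103.0 175.0 307.0 373.0
0.031 0 wrist Trow 213.0 L at row260 148.0 scene L,R,T,B 104.0 178.0 307.0 371.0
0.031 10 wrist Trow 232.0 L at row260 153.0 scene L,R,T,B 107.0 180.0 307.0 370.0
0.031 20 wrist Trow 218.0 L at row260 221.0 scene L,R,T,B 110.0 181.0 307.0 369.0
0.031 30 wrist Trow 181.0 L at row260 184.0 scene L,R,T,B 115.0 181.0 307.0 369.0
0.031 40 wrist Trow 155.0 L at row260 181.0 scene L,R,T,B 121.0 180.0 307.0 369.0
0.031 50 wrist Trow 140.0 L at row260 182.0 scene L,R,T,B 128.0 178.0 307.0 369.0
0.031 60 wrist Trow 133.0 L at row260 183.0 scene L,R,T,B 134.0 175.0 307.0 370.0
0.031 70 wrist Trow 134.0 L at row260 186.0 scene L,R,T,B 141.0 172.0 307.0 372.0
0.031 80 wrist Trow 139.0 L at row260 188.0 scene L,R,T,B 148.0 168.0 307.0 373.0
```

```bash
cat > bfit.py <<'E'
from h import *
from scipy.optimize import least_squares
ph=np.linspace(0,2*np.pi,361)
def disc(T,R,d,s,f):
    x,y,z=R.T; n=x*np.cos(f)+z*np.sin(f); e=z*np.cos(f)-x*np.sin(f); c=T-s*z+n*d
    return c,n,c-n*.0025+.066*(np.cos(ph)[:,None]*e+np.sin(ph)[:,None]*y)
E
python3 - <<'E'
from bfit import *
K=calibration("wrist"); Ks=calibration("scene")
R=Rn.from_euler('xyz',get_tool_rot()).as_matrix(); T=np.array(get_tcp_pos())
def res(p):
    c,n,C=disc(T,R,*p); w=project("wrist",C,K); s=project("scene",C,Ks)
    return np.r_[(w[:,1].min()-178)/2,w[np.argsort(np.abs(w[:,1]-245)+ (w[:,0]>320)*1e3)[0],0]/4-160/4, s[:,0].min()-107.2,s[:,0].max()-178,s[:,1].min()-304,s[:,1].max()-371.6,(p[0]-.022)/.005,(p[1]-.012)/.005]
for f in(-.4,0,.5):
    r=least_squares(res,[.022,.012,f],diff_step=1e-3,x_scale=[.01,.01,.1]); print(r.x.round(4),np.degrees(r.x[2]).round(1),r.cost.round(2),r.fun.round(1))
E
```

```text
[ 0.0343  0.0086 -0.2736] -15.7 3.98 [ 0.3  0.1  0.4 -0.5  1.   0.1  2.5 -0.7]
[ 0.0343  0.0086 -0.2736] -15.7 3.98 [ 0.3  0.1  0.4 -0.5  1.   0.1  2.5 -0.7]
[0.0352 0.0292 0.4702] 26.9 29.97 [ 0.9  4.7  1.4 -0.8  3.2 -2.4  2.6  3.4]
```

The fit has the lid nearly parallel to the fingers (φ≈-16°). That can be used: with the tool pointing down and tilted, the lid hangs vertical and can be inserted from above. I'll lift, reorient slowly and check.

```bash
cat >> bfit.py <<'E'
def bpose(xg,lean,d,s,f,h=.003):
    t=np.radians(lean); b=t-f; E3=np.r_[EX,0]; Z=np.array([0,0,1.])
    z=E3*np.sin(b)-Z*np.cos(b); x=-E3*np.cos(b)-Z*np.sin(b); R=np.c_[x,np.cross(z,x),z]
    zc=.034+.054*np.cos(t)+h; zm=(zc-.043*np.cos(t)+.082)/2
    c=np.r_[RK[:2]+EX*(xg+(zm-zc)*np.tan(t)-.0025),zc]; n=-E3*np.cos(t)-Z*np.sin(t)
    return c-n*d+s*z, Rn.from_matrix(R).as_euler('xyz'), R
E
python3 - <<'E'
from bfit import *
P,o,R=bpose(.057,6,.0343,.0086,-.2736)
T=np.array(get_tcp_pos()); servo_line(T+[0,0,.12],speed=.15)
Q=P+[0,0,.14]; print(P.round(3),solve_ik(Q,o),solve_ik(P,o))
try: servo_line(Q,o,speed=.04)
except Exception as e: print(e); move_pose(Q,o)
dwell(.3); print(get_tcp_pos().round(3),get_width()*88,get_clock())
s=read_camera("scene"); w=read_camera("wrist")
cv2.imwrite("pics/v10.png",np.hstack([cv2.resize(s[200:400,100:300],(500,500),interpolation=2),cv2.resize(w[:,150:440],(300,496))[:480] if 0 else cv2.copyMakeBorder(w[:480,170:470],0,20,0,0,0)])[:,:,::-1])
E
```

```text
[ 0.481 -0.405  0.086] [-0.60263634  0.34718742  1.59102301 -0.39631746  1.08806795 -0.22242686] [-0.60263634  0.51684125  1.72358867 -0.48944321  0.81433237 -0.06377895]
[ 0.48  -0.406  0.226] 25.6763672759887 65.7167
```

View pics/v10.png

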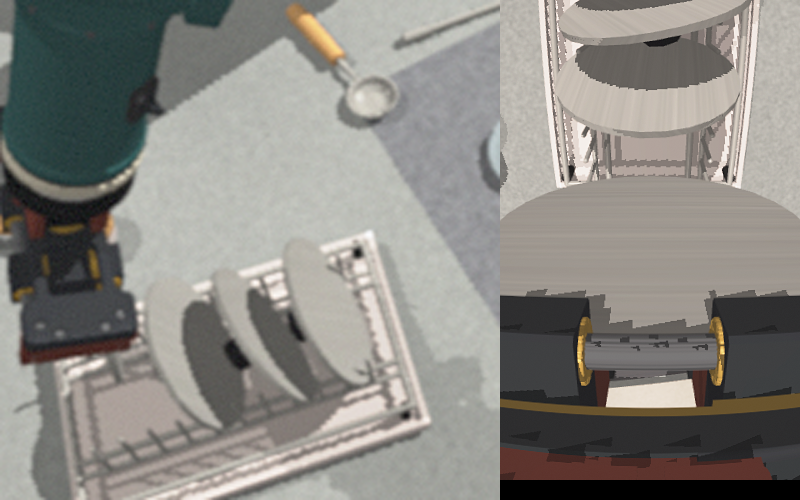

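The wrist view shows lid B held unchanged (far edge again at row 178). Lid D has tipped forward to its tine limit, which is still valid. So I'll insert lid B parallel to it, leaning forward, sliding along its own plane into gap +55.

```bash
python3 - <<'E'
from bfit import *
lean=-11
P,o,R=bpose(.0575,lean,.0343,.0086,-.2736,h=.004)
t=np.radians(lean); w=np.r_[-EX*np.sin(t),np.cos(t)]
print(P.round(3),w.round(2),solve_ik(P,o) is not None)
servo_line(P+w*.13,o,speed=.03); servo_line(P+w*.06,speed=.08); dwell(.3); f0=get_force()
hit=servo_line(P,speed=.04,f_stop=4); print("hit",hit,((get_tcp_pos()-P)@w*1e3).round(1),(get_force()-f0).round(1),get_width()*88,get_clock())
E
```

```text
[ 0.479 -0.41   0.076] [-0.04 -0.19  0.98] True
hit False 0.3 [-1.1  0.6  0.2] 25.34656843891917 70.2
```

```bash
python3 - <<'E'
from h import *
gripper_to(.5); dwell(.2); T=np.array(get_tcp_pos())
servo_line(T+np.r_[EX*.015,0.0],speed=.05); servo_line(T+np.r_[EX*.03,.15],speed=.12); print(get_force().round(1))
dwell(.2); s=read_camera("scene"); cv2.imwrite("pics/s11.png",s[:,:,::-1])
P,o,zt=place_pose(.10,0,.004); print(P,solve_ik(P,o),solve_ik(P+[0,0,.11],o),get_clock())
move_pose([.45,-.45,.36],down(1.2)); print(*look_top()[1],sep="\n")
s=read_camera("scene"); t=read_camera("top")
cv2.imwrite("pics/v11.png",np.hstack([cv2.resize(s[250:430,100:290],(475,450),interpolation=2),cv2.resize(t[150:330,370:500],(325,450),interpolation=2)])[:,:,::-1])
E
```

```text
[ 0.8 -0.  -0.1]
[ 0.47617016 -0.42518583  0.092     ] [-1.18861113  1.30574148  0.85544241  0.88448212  2.3282629  -0.87285993] [-1.18861113  1.16334467  0.90842375  0.95556845  2.38248788 -0.77232559] 73.0167
([0.5079, -0.3658], None, 0.97)
([0.5327, -0.2448], None, 0.95)
([0.4206, 0.3969], 43, 0.66)
([0.4987, -0.4099], None, 0.65)<sys>:0: UserWarning: Gimbal lock detected. Setting third angle to zero since it is not possible to uniquely determine all angles.
```

View pics/v11.png

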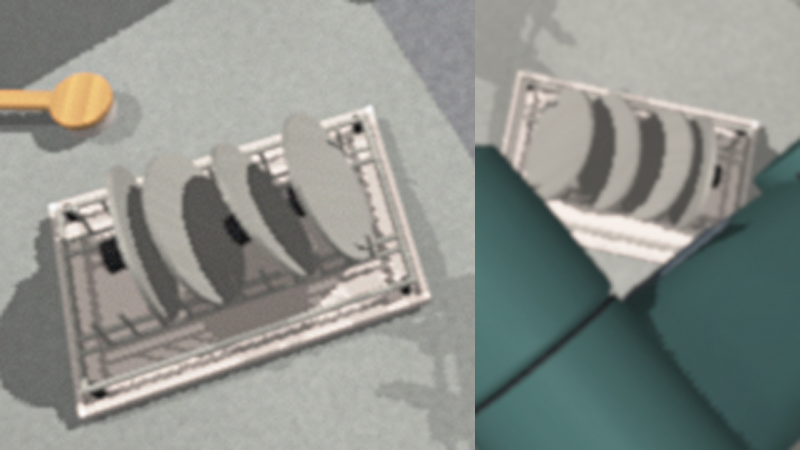

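Four lids stand in the rack (scene crop (150,118), (150,165), (145,225), (115,297)). I'll estimate each one's lean, and where lid B's knob sits, before bringing in lid A.

```bash
python3 - <<'E'
import lidfit as L
from h import *
from scipy.optimize import least_squares
c=lambda x:np.r_[RK[:2]+EX*x,.087]
f=lambda p:(100+p[0]/2.5,250+p[1]/2.5)
D=dict(B=(.055,[(118,167),(170,322),(107,185),(180,300)]),D=(.011,[(165,150),(225,306),(143,180),(243,265)]),E=(-.04,[(225,142),(300,276),(210,165),(313,262)]),C=(-.099,[(297,115),(355,260),(283,140),(372,215)]))
ey=np.array([-EX[1],EX[0]])
for n,(x,o) in D.items():
    obs=[("s",k,f(p)) for k,p in zip("TBLR",o)]
    res=lambda q:np.r_[L.feats(q,obs),(q[2]-.086)/.004,((q[:2]-RK[:2])@ey)/.006,(q[3]-RK[2])/.12]
    b=min((least_squares(res,np.r_[c(x),RK[2],e],diff_step=1e-3,x_scale=[.01,.01,.01,.1,.1]) for e in(-.4,-.2,0,.2)),key=lambda s:s.cost); q=b.x
    d=q[:2]-RK[:2]; print(n,"x",(d@EX*1e3).round(1),"y",(d@ey*1e3).round(1),"z",(q[2]*1e3).round(1),"az",np.degrees(q[3]-RK[2]).round(1),"el",np.degrees(q[4]).round(1),"cost",b.cost.round(2))
for z in(.07,.08,.09):
    X=onplane("scene",[352,141],z); print("B knob tip rack x",((X[:2]-RK[:2])@EX*1e3).round(1),((X[:2]-RK[:2])@ey*1e3).round(1))
E
```

```text
B x 55.4 y -0.8 z 85.9 az 1.7 el -7.5 cost 0.25
D x 14.6 y -1.3 z 87.2 az -1.3 el -21.5 cost 1.99
E x -39.7 y 1.2 z 84.9 az 8.0 el -22.4 cost 2.46
C x -95.4 y -1.4 z 84.1 az -0.0 el -24.0 cost 8.11
B knob tip rack x 94.5 -9.8
B knob tip rack x 92.4 -5.0
B knob tip rack x 90.2 -0.2
```

```bash
python3 - <<'E'
from h import *
x,y=fresh(.4206,.3969)
gripper_to(.55); move_pose([x,y,.16],down(1.2)); servo_line([x,y,.0125],speed=.12,f_stop=10)
for k,dy in enumerate((0,.2,-.2,.39)):
    if k: gripper_to(.45); servo_line([x,y,.0125],down(1.2+dy),speed=.05)
    gripper_to(0); w=get_width()*88; print(dy,round(w,2))
    if w<26.3: break
servo_line([x,y,.03],speed=.05); servo_line([x,y,.3],speed=.2)
move_pose([.47,-.46,.33],down(1.2)); dwell(.2); print(get_width()*88,get_force().round(1))
P,o,zt=place_pose(.102,0,.004)
Q=P+[0,0,.12]
try: servo_line(Q,o,speed=.04)
except Exception as e: print("fallback",e); move_pose(Q,o)
dwell(.3); w=read_camera("wrist"); cv2.imwrite("pics/wA.png",w[:,:,::-1])
K=calibration("wrist"); R=Rn.from_euler('xyz',get_tool_rot()).as_matrix(); T=np.array(get_tcp_pos())
c=T+R[:,2]*.012; print("pred top row",project("wrist",np.array([c+R[:,0]*.066,c+R[:,0]*.066-R[:,2]*.005]),K).round(1).tolist())
print(cv2.cvtColor(w,cv2.COLOR_RGB2GRAY)[100:240:4,300].tolist()); print(get_width()*88,get_clock())
E
```

```text
fresh ([0.4208, 0.397], 43, 0.65)
0 27.11
0.2 26.2
26.04939966233903 [ 0.9  0.6 -1.8]
pred top row [[319.6, 147.2], [319.6, 147.3]]
[79, 81, 82, 82, 82, 82, 82, 81, 81, 81, 80, 164, 167, 167, 169, 169, 166, 176, 171, 171, 170, 167, 165, 163, 168, 167, 160, 159, 159, 155, 159, 155, 157, 158, 158]
26.31735193617895 89.0833<sys>:0: UserWarning: Gimbal lock detected. Setting third angle to zero since it is not possible to uniquely determine all angles.
```

The lid's edge is at row 142 against 147 predicted, so lid A has not pivoted. Inserting it.

```bash
python3 - <<'E' 2>/dev/null
from h import *
P,o,zt=place_pose(.102,0,.004)
servo_line(P+[0,0,.06],speed=.1); dwell(.3); f0=get_force()
hit=servo_line(P,speed=.04,f_stop=5); dwell(.2); print(hit,((get_tcp_pos()-P)*1e3).round(1),(get_force()-f0).round(1),get_width()*88)
w=read_camera("wrist"); g=cv2.cvtColor(w,cv2.COLOR_RGB2GRAY)[60:240,300].astype(int); print("edge rows",[(60+i,int(d)) for i,d in enumerate(np.diff(g)) if abs(d)>30])
if not hit:
    release(P,zt)
    dwell(.2); s=read_camera("scene"); cv2.imwrite("pics/s12.png",s[:,:,::-1])
E
```

```text
False [ 0.  -0.   0.1] [ 0.4 -0.6  0.6] 26.392727684386653
edge rows [(142, 31)]
t 94.0333
```

Lid A is in gap +99. For the two vessels and their lids I'll fit rim circles by image gradient in wrist, top and scene views, then show one combined check picture.

```bash
cat > circ.py <<'E'
from h import *
ph=np.linspace(0,2*np.pi,120,endpoint=False)
def grad(im):
    g=cv2.GaussianBlur(im,(0,0),1.2).astype(np.float32); return np.sqrt(sum(cv2.Sobel(g[:,:,i],cv2.CV_32F,1,0)**2+cv2.Sobel(g[:,:,i],cv2.CV_32F,0,1)**2 for i in range(3)))
def score(v,x,y,circs):
    t=0
    for r,z in circs:
        uv=project(v[0],np.c_[x+r*np.cos(ph),y+r*np.sin(ph),np.full(120,z)],v[1]).astype(np.float32)
        s=cv2.remap(v[2],uv[:,:1],uv[:,1:],1)[:,0]; t+=np.minimum(s,np.percentile(s,80)).mean()
    return t
def fit(v,x0,y0,circs,span=.03):
    for st in (.003,.001,.0005):
        n=int(round(span/st)); G=[(score(v,x0+i*st,y0+j*st,circs),x0+i*st,y0+j*st) for i in range(-n,n+1) for j in range(-n,n+1)]
        s,x0,y0=max(G); span=st*2
    return round(x0,4),round(y0,4),round(float(s/np.mean([g[0] for g in G])),2)
OBJ=dict(canister=(.609,.371,[(.053,.105),(.049,.105)]),bowl=(.53,.49,[(.046,.065),(.040,.065)]),canlid=(.321,.295,[(.056,.013),(.012,.039)]),sugarlid=(.437,.021,[(.048,.014),(.034,.0)]))
E
python3 - <<'E'
from circ import *
views={}
def shot(n,p,yaw):
    move_pose(p,down(yaw)); dwell(.2); K=calibration("wrist"); im=read_camera("wrist"); cv2.imwrite(f"pics/{n}.png",im[:,:,::-1]); np.savez(n+".npz",**{k:np.array(v) for k,v in K.items()}); views[n]=("wrist",K,grad(im))
shot("k3",[.39,.02,.30],0.); print([ (np.round(d["pixel"]).tolist(),round(d["p"],2)) for d in look_for("sugar_lid","wrist")])
shot("k2",[.36,.22,.30],1.57); print([ (np.round(d["pixel"]).tolist(),round(d["p"],2)) for d in look_for("canister_lid","wrist")])
shot("k1",[.48,.36,.34],.7); print([(l,[(np.round(d["pixel"]).tolist(),round(d["p"],2)) for d in look_for(l,"wrist")]) for l in("canister","sugar_bowl")])
for c in("top","scene"): im=read_camera(c); views[c]=(c,calibration(c),grad(im))
for o,(x,y,cs) in OBJ.items():
    w=dict(canister="k1",bowl="k1",canlid="k2",sugarlid="k3")[o]
    for v in(w,"top","scene"): print(o,v,fit(views[v],x,y,cs), project("wrist",[x,y,cs[0][1]],views[w][1]).round() if v==w else "")
print(get_clock())
E
```

```text
[([162.0, 320.0], 0.72), ([156.0, 626.0], 0.41)]
[([134.0, 288.0], 0.93), ([127.0, 168.0], 0.63)]
[('canister', [([108.0, 382.0], 0.84)]), ('sugar_bowl', [([107.0, 258.0], 0.66)])]
canister k1 (0.6065, 0.378, 1.38) [[391. 110.]]
canister top (0.609, 0.382, 1.03) 
canister scene (0.6065, 0.3705, 1.04) 
bowl k1 (0.519, 0.493, 1.22) [[263.  99.]]
bowl top (0.5455, 0.4895, 1.02) 
bowl scene (0.527, 0.495, 1.05) 
canlid k2 (0.3225, 0.2995, 1.27) [[287. 139.]]
canlid top (0.3485, 0.3045, 1.02) 
canlid scene (0.3255, 0.297, 1.04) 
sugarlid k3 (0.439, 0.024, 1.27) [[320. 162.]]
sugarlid top (0.44, 0.022, 1.04) 
sugarlid scene (0.44, 0.0235, 1.05) 
99.2333
```

```bash
python3 - <<'E'
from circ import *
F=dict(canister=("k1",.6065,.378),bowl=("k1",.519,.493),canlid=("k2",.3225,.2995),sugarlid=("k3",.439,.024))
ims={k:cv2.resize(cv2.imread(f"pics/{k}.png"),None,fx=2,fy=2,interpolation=2) for k in("k1","k2","k3")}
for o,(v,x,y) in F.items():
    K=dict(np.load(v+".npz"))
    for r,z in OBJ[o][2]:
        uv=(project("wrist",np.c_[x+r*np.cos(ph),y+r*np.sin(ph),np.full(120,z)],K)*2+.5).astype(int); cv2.polylines(ims[v],[uv],True,(0,0,255),1)
s=read_camera("scene")[:,:,::-1][250:430,90:310]
a=ims["k1"][60:360,440:840]; b=ims["k2"][120:420,300:700]; c=ims["k3"][170:470,440:840]; d=cv2.resize(s,(400,300),interpolation=2)
cv2.imwrite("pics/v12.png",np.vstack([np.hstack([a,b]),np.hstack([c,d])]))
E
```

```text
(no output)
```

View pics/v12.png

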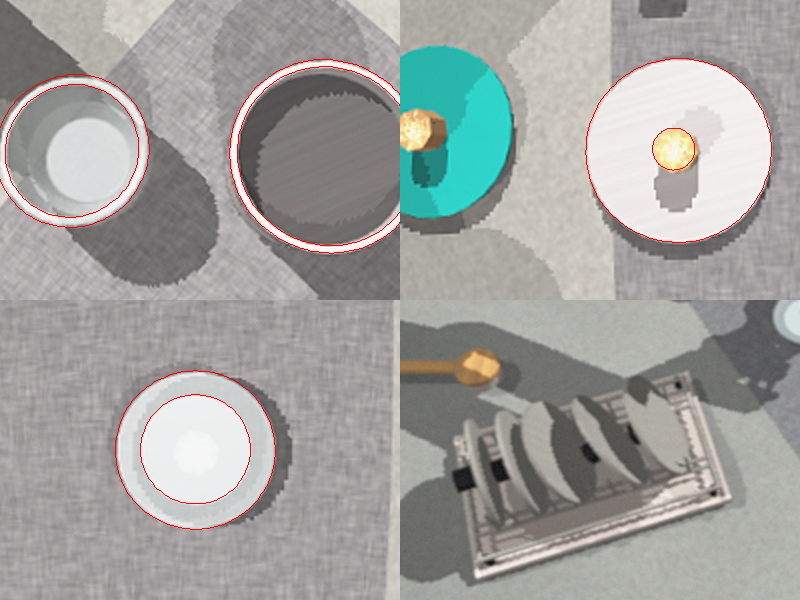

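Red circles fit the bowl (150,72), canister (155,325), pale tin lid (150,675) and glass lid (450,195). The turquoise look-alike at (130,440) is left alone, and all five pan lids stand in the rack. Now the tin lid, then the glass lid.

```bash
cat >> h.py <<'E'
def setlid(src,dst,yaw,yaw2,zg,zrim,lo=22.5,hi=28,fs=4):
    x,y=src; gripper_to(.5); move_pose([x,y,.16],down(yaw)); print("hit",servo_line([x,y,zg],speed=.1,f_stop=10))
    for k,dy in enumerate((0,.2,-.2,.39)):
        if k: gripper_to(.45); servo_line([x,y,zg+.0005],down(yaw+dy),speed=.05)
        gripper_to(0); w=get_width()*88; print(dy,round(w,2))
        if w<24.4: break
    assert lo<w<hi
    servo_line([x,y,zg+.02],speed=.05); servo_line([x,y,.26],speed=.2)
    X,Y=dst; zp=zrim-.008+zg
    move_pose([X,Y,.27],down(yaw2)); servo_line([X,Y,zp+.03],speed=.12); dwell(.3); f0=get_force()
    hit=servo_line([X,Y,zp],speed=.02,f_stop=fs); dwell(.1); print("place hit",hit,((get_tcp_pos()[2]-zp)*1e3).round(1),(get_force()-f0).round(1),get_width()*88)
    return hit
E
python3 - <<'E'
from h import *
for p,yw in [((.3225,.2995),1.2),((.6065,.378),.785),((.439,.024),.6),((.519,.493),1.2)]:
    print([solve_ik([*p,z],down(yw)) is not None for z in(.02,.16,.27)])
setlid((.3225,.2995),(.6065,.378),1.2,.785,.017,.105)
E
```

```text
[True, True, True]
[True, True, True]
[True, True, True]
[True, True, True]
hit False
0 24.04
place hit False 0.3 [-3.7 -0.7  2.8] 24.39376157369633
```

```bash
python3 - <<'E'
from circ import *
gripper_to(.5); dwell(.3); T=np.array(get_tcp_pos()); servo_line(T+[0,0,.05],speed=.08); servo_line(T+[0,0,.16],speed=.25)
move_pose([.48,.36,.34],down(.7)); dwell(.2); K=calibration("wrist"); im=read_camera("wrist"); v=("wrist",K,grad(im)); cv2.imwrite("pics/k4.png",im[:,:,::-1])
for z in (.110,.113,.118): print("canlid plate",z,fit(v,.6065,.378,[(.056,z)],.015),"knob",fit(v,.6065,.378,[(.012,z+.026)],.015))
print("canister body base",fit(v,.6065,.378,[(.053,.0)],.02))
print("bowl",fit(v,.519,.493,[(.046,.065),(.040,.065)],.015),get_clock())
E
```

```text
canlid plate 0.11 (0.606, 0.378, 1.38) knob (0.601, 0.379, 1.26)
canlid plate 0.113 (0.6055, 0.3785, 1.35) knob (0.6055, 0.3785, 1.28)
canlid plate 0.118 (0.6055, 0.3795, 1.17) knob (0.6045, 0.379, 1.27)
canister body base (0.61, 0.3595, 1.42)
bowl (0.5195, 0.493, 1.23) 111.7833
```

```bash
python3 - <<'E'
from circ import *
print(setlid((.439,.024),(.5195,.493),.6,1.2,.019,.0655,fs=3))
gripper_to(.45); dwell(.3); T=np.array(get_tcp_pos()); servo_line(T+[0,0,.05],speed=.08); servo_line(T+[0,0,.16],speed=.25)
from scipy.optimize import minimize
def tilt(v,x,y,z,r):
    def f(p):
        n=np.c_[r*np.cos(ph),r*np.sin(ph)]; X=np.c_[p[0]+n[:,0],p[1]+n[:,1],p[2]+n@p[3:5]]
        t=0
        for u in v:
            uv=project(u[0],X,u[1]).astype(np.float32); s=cv2.remap(u[2],uv[:,:1],uv[:,1:],1)[:,0]; t-=np.minimum(s,np.percentile(s,80)).mean()/u[2].mean()
        return t
    r_=minimize(f,[x,y,z,0,0],method="Nelder-Mead",options=dict(initial_simplex=np.array([x,y,z,0,0])+np.vstack([np.zeros(5),np.diag([.003,.003,.004,.08,.08])]),maxiter=600)); return r_.x.round(4),round(r_.fun,2),round(f([x,y,z,0,0]),2)
vs=[]
for n,p,yw in[("k5",[.46,.33,.32],.7),("k6",[.52,.36,.38],1.2)]:
    move_pose(p,down(yw)); dwell(.2); K=calibration("wrist"); im=read_camera("wrist"); cv2.imwrite(f"pics/{n}.png",im[:,:,::-1]); vs.append(("wrist",K,grad(im)))
    print([(l,[(np.round(d["pixel"]).tolist(),round(d["p"],2)) for d in look_for(l,"wrist")]) for l in("canister_lid","sugar_lid")],project("wrist",[[.606,.378,.13],[.5195,.493,.08]],K).round().tolist())
vs.append(("scene",calibration("scene"),grad(read_camera("scene"))))
print("can plate",tilt(vs,.606,.378,.110,.056)); print("sugar plate",tilt(vs,.5195,.493,.071,.048))
for v in vs: print("sugar",fit(v,.5195,.493,[(.048,.071)],.015),"rim below",fit(v,.5195,.493,[(.046,.065)],.015))
print(get_clock())
E
```

```text
hit False
0 23.73
place hit False 0.1 [ 1.9 -1.4  0.1] 23.560349831757236
False
[('canister_lid', [([71.0, 376.0], 0.68)]), ('sugar_lid', [([75.0, 246.0], 0.78)])] [[383.0, 69.0], [242.0, 72.0]]
[('canister_lid', [([281.0, 132.0], 0.73), ([161.0, 382.0], 0.58)]), ('sugar_lid', [([102.0, 286.0], 0.97)])] [[388.0, 162.0], [282.0, 99.0]]
can plate (array([0.6062, 0.3781, 0.1079, 0.0037, 0.0051]), np.float64(-24.77), np.float32(-24.06))
sugar plate (array([ 0.5189,  0.4945,  0.0663,  0.0132, -0.0224]), np.float64(-21.22), np.float32(-19.2))
sugar (0.519, 0.4935, 1.23) rim below (0.5195, 0.493, 1.09)
sugar (0.519, 0.4935, 1.22) rim below (0.52, 0.494, 1.09)
sugar (0.5215, 0.4905, 1.04) rim below (0.518, 0.496, 1.05)
126.7667
```

```bash
python3 - <<'E'
from h import *
s=read_camera("scene")[:,:,::-1][250:430,90:310]; ref=cv2.imread("pics/v12.png")[300:,400:]
d=np.abs(cv2.resize(s,(400,300),interpolation=2).astype(int)-ref).max(2)[60:290,40:340]
print("rack changed px frac",(d>60).mean().round(3))
read_camera("top"); print([(l,[(np.round(q["pixel"]).tolist(),round(q["p"],2)) for q in look_for(l,"top")][:2]) for l in("mug","mate_cup")],get_force().round(1),get_clock())
job_done()
E
```

```text
rack changed px frac 0.109
[('mug', [([160.0, 237.0], 0.83)]), ('mate_cup', [([146.0, 286.0], 0.81), ([239.0, 415.0], 0.33)])] [-0.1  0.3  0.6] 126.9667
the job is handed in; nothing more can be done
```

I handed the job in at 127 s. All five pan lids looked upright in the rack, the tin lid is on the canister, and the glass lid is on the sugar bowl. The interface gave no verdict.

**What happened**
- **Early drops:** Lids E and D were let go about 45 mm too high, because my script released them after a force stop. D landed twisted, so I regripped it by the rim and re-seated it. E landed one gap over from where I meant it, and I left it there.
- **Lid B:** It pivoted in the jaws when it touched something on the way in. I slid it in from above instead.
- **Lid A:** It went in cleanly.

**Last checks**
- **Pan lids:** The last picture, taken before the tin and glass lids were moved, showed all five standing. The fits of four of them from just before lid A went in:
  - C, D and E lean forward 21 to 24°, against a limit of about 27°, so the margin there is thin. Tine geometry suggests about 19° for C.
  - B leans about 8°.
  - E stands with a slight twist of about 8°.
  - Lid A was not fitted after release.
- **Rack comparison:** The before-and-after check disagreed: 11% of the rack pixels had changed. The arm's moving shadow is a likely cause, but I had no picture views left to confirm it.
- **Tin and glass lids:** Fits put both within about 2 mm of centre and 1.5° of level. The fitted plate heights came out 2 mm low for the tin lid and 5 mm low for the glass lid, which I put down to fit error. No force peak showed when setting the glass lid.
- **Mate cup and mug:** Both were detected within 2 pixels of where they started.

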